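Close and lock a pressure cooker

ROBOT

A 7-joint arm with a two-finger parallel gripper is mounted at the origin on a cart in front of the work surface, level with it; the furniture and walls round the work are solid. World frame = base frame: x ahead of the robot, y to its left, z up, the work surface at z = 0. Lengths are in m, angles in rad, forces in N, time in s.
With the tool pointing down it reaches from about 0.4 to 0.875 m from the base axis. Payload 6.5 kg.
Tool frame: the origin (TCP) lies at the very end of the fingers, on their centre line; the grasp point (between the pads) lies 19 mm behind it; z points along the fingers, y is the line along which they close (so a half turn about z gives the same grasp; the last joint's range is limited). The gripper opens to 85 mm and grips with 20 to 120 N. Pads are 22 mm wide; open, the fingers measure 114 mm over their backs; the gripper's body (76 mm by 85 mm) begins 54 mm behind the grasp point. The pads swing forward as they close: fully open they stand 13 mm farther back than shut.
Start: joints at [1.059, 0.536, -0.004, 1.538, 0.003, 1.067, -0.071], TCP at [0.28, -0.586, 0.231] pointing down, gripper open.
Joint ranges: [-2.7, 2.7], [-0.37, 2.16], [-1.27, 1.26], [0.24, 2.4], [-1.31, 4.45], [0.19, 1.91], [-2.76, 2.76]. Speed limits (rad/s): [2.39, 2.39, 3.14, 3.14, 3.14, 3.14, 3.14].

INTERFACE

Orientations are given as a rotation vector (axis times angle).
In Python, from bench import bot gives the robot as it stands.
- The arm moves only by the shell command python3 -m handwheel 'ROWS' [FORCE]. ROWS is JSON, a list of rows, each a list of 3 entries, a list of its own where there are three numbers: the shift along the tool's x, y, z in cm, then the turn about the tool's z in rad, then the opening, from 0 (shut) to 1 (fully open). In form: [[[tx, ty, tz], twist, jaw], ...]. A call has 1 to 10 rows; each row is the pose to reach, as a shift and turn from the pose commanded when the call began, along the tool's axes at that moment; what a row does not reach only later rows make up. A row lasts 1/12 s, in which the tool goes at most 41.7 mm and 7.16 degrees, less where a joint would pass 70% of its speed; a pose out of reach is approached as far as the arm can. A call with a gripper value outside its range is refused whole. The fingers move at their own pace and stop on an object; FORCE is the grip in N (left out, the last holds). Time passes only in rows, so rows that repeat a pose let the fingers close. It gives the time, the measured TCP pose, the force, the opening and the grip force at its end, in the units of the state.
- bot.get_state(): the state, without advancing time (a new reading comes with each control period).
- bot.camera(name): name is "scene" or "top"; returns a dict with "frame" (480x640x3 uint8, red, green, blue), "camera_matrix" (3x3 intrinsics, pixels), "distortion" ([k1, k2, p1, p2, k3] as OpenCV has them; the pictures are not rectified), "extrinsics" (4x4, takes a point from camera to world coordinates). Camera axes: x right, y down, z forward; pixel columns grow to the right and rows downward; lengths in m; the calibration is good to about 2 mm. A picture is of the moment at which its call begins. There is no depth.
- bot.close_job(): hands the job in; it is judged then, once.
The state is a dict: "time": time; "joints": joint angles; "qvel": joint speeds; "effort": joint torques, N m; "tool_pos": TCP position; "tcp_rot": TCP orientation; "ft_force": force on the tool from outside, world axes, zero at the start; "moment": the same for the moment, N m; "finger_gap": finger opening in m; "finger_force": force on a finger pad.
Only numpy, scipy, OpenCV 4.12 (cv2) and the standard library are available. Lean on these libraries where they do the work, as an engineer would, in place of code of your own. Each camera call takes 0.05 s, during which the arm holds its last target. There are 200 camera calls.

TASK

The pressure cooker on the range is almost ready to heat, but its lid has only been set on askew. Without lifting it off, turn the lid clockwise (seen from above) until its lugs drop into the gaps of the rim, press it down against the springy gasket and keep turning it clockwise under pressure until its long handle lies straight above the pot's long handle; then push the lock slide on the lid's handle all the way in towards the lid. Leave the things standing round the cooker where they are.

Things in the scene. Friction and masses are not known exactly. Their poses are not given: they have to be found in the camera images.
- cooker: Steel pot, 196 mm across, 98 mm high to its rim, standing fast on the range. Origin: centre of its underside, z up; black long handle along its own +x, short helper handle on -x. Round the mouth an outward flange, 84 to 88 mm up, with three gaps. The lid's lugs pass the gaps when the lid's yaw is 0.60 rad (+-0.05) more than the pot's; end stops under the flange halt the lid, home, at equal yaw.
- rim (a point): Centre of the pot's mouth, 98 mm above its origin. A spring-loaded black gasket ring lies in the mouth. A lid lying in the gaps needs 1 to 4 N of push before the gasket gives and 1.2 N more per further mm: the lugs clear the underside of the flange at about 7 to 9 N, the lid bottoms at 12 to 15 N. Turned home and let go, it springs up against the flange and stays.
- pot_handle_end (a point): On top of the pot's long handle near its end: 230 mm from the pot's axis along the pot's x, 68 mm above its origin. The handle is 28 mm wide and ends 242 mm from the axis.
- keeper (a point): Midway between the tops of two steel keeper posts on the root of the pot's long handle, 127 mm from the pot's axis, 88 mm above its origin. The posts leave 12 mm between them; the 6 mm bolt under the lid's lock slide goes in there, only with the lid home (within about 0.02 rad).
- lid: Loose steel lid, 226 mm across, 0.4 to 0.65 kg. Origin on its axis at the underside of its lugs, z up; black long handle along its own +x. It starts on the pot with its lugs on top of the flange, origin 88 mm above the pot's, yaw 0.8 to 1.2 rad more than the pot's. In the gaps it drops by itself to 84.5 mm; lugs clear the flange below 80 mm; bottom 75.5 mm; home and let go 80 mm. It has 3 mm play.
- lid_bar (a point): On the lid's axis, top of the black bridge bar, 66 mm above the lid's origin. The bar runs along the lid's x, 94 mm long, 18 mm wide; its rail is 15 mm thick with open space below, legs 16 mm square at 37 mm either side of the axis. Turning the lid takes less than 0.6 N m.
- lid_deck (a point): On the lid's axis, the flat steel deck under the bar, 34 mm above the lid's origin; firm enough to press on. It is clear on both sides of the bar out to 60 mm from the axis, then slopes down slightly. On the lid's x line stand a steam valve, 22 mm wide and 14 mm high, 76 mm from the axis towards the handle, and a small pin 70 mm away on the other side.
- lid_handle_end (a point): On top of the lid's long handle near its end: 230 mm from the lid's axis along the lid's x, 32 mm above its origin. The handle is 28 mm wide and 16 mm thick and reaches from 105 to 242 mm from the axis.
- lid_lock (a joint): Travel of the steel lock slide on the lid's long handle, in m: 0 unlocked (away from the lid) to 0.014 locked (pushed in towards the lid's axis). It starts at 0 to 0.002, has no spring, moves with about 2 N and stays where it is left.
- lock_tab (a point): Middle of the top of the lock slide's upright steel thumb tab: 9 mm along the lid's x, 20 mm wide, 14 mm high; its top is 15.5 mm above the top of the lid's handle. With the slide at 0 it is 160 mm from the lid's axis along the lid's x; it moves towards the axis. The handle's top outside it is bare and flat.
- pepper: Bystander: clear spice jar with a black cap, 53 mm in diameter, 118 mm high; origin at the centre of its underside.
- spice: Bystander: clear spice jar with a black cap, 53 mm in diameter, 105 mm high; origin at the centre of its underside.
- oil: Bystander: tall bottle of oil, 73 mm in diameter, 294 mm high; origin at the centre of its underside.

How it is judged:
By the outcome, as a careful person would: the job done as asked, in the order asked, and still so for the second after the job is handed in, with the robot touching nothing.
It also fails if it takes over 53 s, if anything falls off the work surface, if the arm or the gripper's body presses on something with over 40 N, if the wrist force passes 120 N, or if a joint passes its speed limit or range.

## Working session

There is one attempt and no reset: what is moved stays moved. The work goes in short steps, Python scripts to look and compute and a shell command to move; the robot and the scene stay as the last step left them, time stands still between calls to the robot, and variables do not carry over. Pictures are saved under pics/ and viewed, at most 10 in all, crops included, and the job is handed in when it is done.

```bash
mkdir -p pics
python3 - <<'E'
from bench import bot
import cv2,pickle
for n in("scene","top"):
    c=bot.camera(n); cv2.imwrite(f"pics/{n}0.png",c["frame"][:,:,::-1]); pickle.dump(c,open(n+"0.pkl","wb"))
    print(n,c["camera_matrix"],c["distortion"],c["extrinsics"])
print(bot.get_state())
E
```

```text
scene [[520.36497742   0.         318.65781479]
 [  0.         520.36497742 241.97215119]
 [  0.           0.           1.        ]] [-0.11564003  0.          0.          0.          0.        ] [[-0.5233434  -0.4378779   0.73100932 -0.53407189]
 [-0.85174301  0.29438847 -0.4334389   0.69976084]
 [-0.0254074  -0.84946946 -0.52702571  0.91149875]
 [ 0.          0.          0.          1.        ]]
top [[459.37592449   0.         313.8234279 ]
 [  0.         459.37592449 242.41382498]
 [  0.           0.           1.        ]] [-0.05079688  0.          0.          0.          0.        ] [[-1.45085397e-02 -9.89827114e-01  1.41533698e-01  4.25914466e-01]
 [-9.99523912e-01  1.82118515e-02  2.49053906e-02  5.09853573e-04]
 [-2.72296216e-02 -1.41104974e-01 -9.89620096e-01  1.29718920e+00]
 [ 0.00000000e+00  0.00000000e+00  0.00000000e+00  1.00000000e+00]]
{'time': 0.1, 'joints': array([ 1.05881424,  0.53708422, -0.00442054,  1.53876495,  0.00264691,
        1.06730745, -0.07119611]), 'qvel': array([-0.00200411, -0.00286459, -0.00024815, -0.00269891,  0.00150109,
       -0.00047172, -0.00066834]), 'effort': array([ 2.34286483e-03, -5.84565318e+01,  1.05184816e+00, -2.59779918e+01,
        1.26585187e-02,  4.54123481e-03, -1.28675600e-05]), 'tool_pos': array([ 0.27997751, -0.58598458,  0.23050855]), 'tcp_rot': array([-3.06240961e+00, -6.94249745e-01,  7.91547343e-04]), 'ft_force': array([-0.47518841,  0.16119001, -0.39987237]), 'moment': array([-0.03557575, -0.00494572, -0.00614918]), 'finger_force': 0.0, 'finger_gap': 0.08546604817538452}
```

View pics/scene0.png

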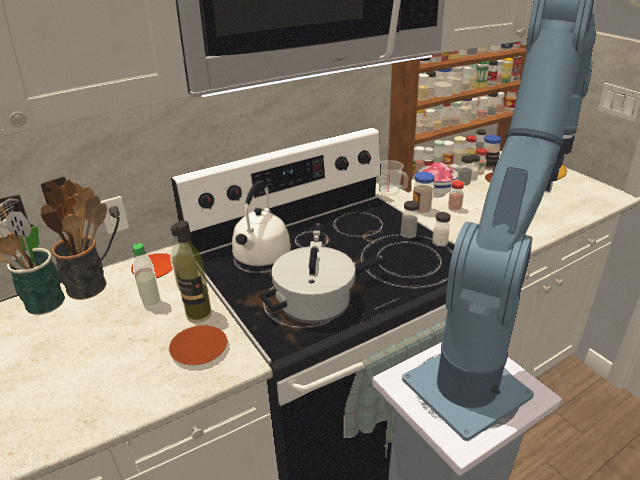

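View pics/top0.png

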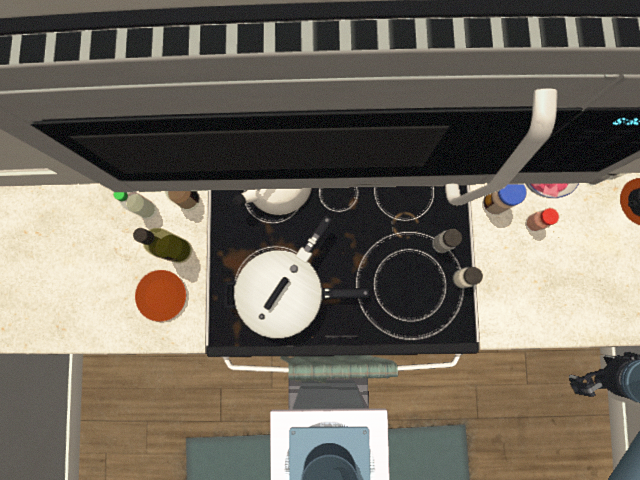

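The top view shows the lid's bar from about (267,307) to (288,279), the lid handle pointing up-right to about (328,220) and the pot handle pointing right to about (370,293). The jars are at (450,240) and (467,277), the oil at (170,245).

```bash
cat > h.py <<'E'
import numpy as np,cv2,pickle
def ray(c,uv,z):
    K=c["camera_matrix"];E=c["extrinsics"]
    p=cv2.undistortPoints(np.array(uv,float).reshape(-1,1,2),K,c["distortion"]).reshape(-1,2)
    d=np.c_[p,np.ones(len(p))]@E[:3,:3].T
    return E[:3,3]+d*((z-E[2,3])/d[:,2])[:,None]
def proj(c,P):
    E=np.linalg.inv(c["extrinsics"]);r=cv2.Rodrigues(E[:3,:3])[0]
    return cv2.projectPoints(np.array(P,float).reshape(-1,1,3),r,E[:3,3],c["camera_matrix"],c["distortion"])[0].reshape(-1,2)
E
python3 - <<'E'
import pickle,cv2
from h import *
c=pickle.load(open("top0.pkl","rb"))
f=c["frame"][200:350,220:380,::-1]
cv2.imwrite("pics/crop0.png",cv2.resize(f,(640,600),interpolation=cv2.INTER_CUBIC))
# bar: dark blob inside lid
g=cv2.cvtColor(c["frame"],cv2.COLOR_RGB2GRAY); m=np.zeros_like(g); cv2.circle(m,(278,293),36,255,-1)
d=((g<80)&(m>0)).astype(np.uint8)
n,l,s,ce=cv2.connectedComponentsWithStats(d)
for i in range(1,n):
    if s[i,4]>8:
        r=cv2.minAreaRect(np.argwhere(l==i)[:,::-1].astype(np.float32)); print(s[i],ce[i],r)
        bp=cv2.boxPoints(r); e=sorted([((bp[0]+bp[1])/2,(bp[2]+bp[3])/2),((bp[1]+bp[2])/2,(bp[3]+bp[0])/2)],key=lambda a:-np.linalg.norm(a[0]-a[1]))[0]
        print(e,ray(c,[ce[i],*e],.154))
# lid disc: bright blob
hsv=cv2.cvtColor(c["frame"],cv2.COLOR_RGB2HSV)
print(ray(c,[[370,294],[327,221]],.068),ray(c,[[327,221]],.12),ray(c,[[278,293]],.115))
E
```

```text
[265 277  24  32 223] [276.09865471 292.7264574 ] ((276.0744323730469, 292.890625), (6.350795745849609, 36.31861114501953), 34.215702056884766)
(array([286.28558, 277.8742 ], dtype=float32), array([265.86328, 307.90704], dtype=float32)) [[0.46491533 0.12483503 0.154     ]
 [0.50140284 0.09922996 0.154     ]
 [0.42785167 0.15040233 0.154     ]]
[260 314   4   5  10] [262. 316.] ((261.5, 316.0), (4.0, 3.0), 90.0)
(array([261.5, 314. ], dtype=float32), array([261.5, 318. ], dtype=float32)) [[0.40813544 0.16001486 0.154     ]
 [0.41304638 0.16125493 0.154     ]
 [0.40325975 0.16125735 0.154     ]]
[[ 0.46057522 -0.11578917  0.068     ]
 [ 0.65988399 -0.00525992  0.068     ]] [[ 0.64998607 -0.00501583  0.12      ]] [[0.46547522 0.12418092 0.115     ]]
```

View pics/crop0.png

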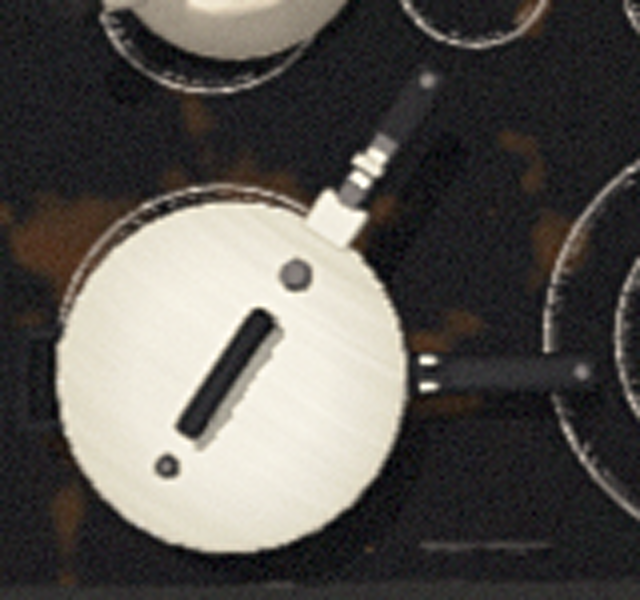

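The crop (scale 4, offset 220,200) shows the bar from (262,312) to (190,434), the valve at (296,274), the pin at (167,466), the lid-handle dot at (428,79), the pot-handle dot at (583,371), and the keeper posts at (428,359) and (428,386).

Run:
```python
import pickle
from h import *
from bench import bot
c=pickle.load(open("top0.pkl","rb"))
q=lambda u,v,z:ray(c,[[220+(u-1.5)/4,200+(v-1.5)/4]],z)[0]
bar=(q(262,312,.154)+q(190,434,.154))/2
val=q(296,274,.136);pin=q(167,466,.13);end=q(428,79,.12);pe=q(583,371,.068);kp=q(428,372.5,.088);tab=q(370,158,.135)
print("bar",bar,"val",val,"pin",pin,"lidend",end,"potend",pe,"keeper",kp)
for n,p in(("val",val),("end",end),("pin",pin),("tab",tab)):
    d=(p-bar)[:2];print(n,np.hypot(*d),np.arctan2(d[1],d[0]))
d=(end-pin)[:2];print("lid yaw",np.arctan2(d[1],d[0]),np.hypot(*d),"centre",pin+(end-pin)*70/300)
d=(pe-kp)[:2];print("pot yaw",np.arctan2(d[1],d[0]),np.hypot(*d))
for p in(pe,kp):
    d=(p-bar)[:2];print("pot",np.arctan2(d[1],d[0]),np.hypot(*d))
# lid edge ellipse at rim height
g=cv2.cvtColor(c["frame"],cv2.COLOR_RGB2GRAY)
s=bot.get_state();R=cv2.Rodrigues(s["tcp_rot"])[0];print(R)
for n,u in(("pepper",(447,237)),("spice",(468,273)),("oil",(140,235))): print(n,ray(c,[u],.11 if n!="oil" else .294))
```

```text
bar [0.46467269 0.12469643 0.154     ] val [0.52702776 0.08195869 0.136     ] pin [0.40746928 0.16494759 0.13      ] lidend [ 0.65431246 -0.00411945  0.12      ] potend [ 0.46507733 -0.10364777  0.068     ] keeper [ 0.46510247 -0.00065613  0.088     ]
val 0.07559542994213404 -0.6008553370400003
end 0.22925264045687926 -0.5966746587365539
pin 0.0699455939708843 2.5284214369940496
tab 0.1635090020613647 -0.5881154507526649
lid yaw -0.6005310992289318 0.2991909420728106 centre [0.46506602 0.12549861 0.12766667]
pot yaw -1.5710404968126417 0.1029916400311511
pot -1.5690242899255686 0.22834455341231258
pot -1.5673677526266658 0.12535329470818482
[[ 9.02238002e-01  4.31237659e-01 -8.17885654e-04]
 [ 4.31238403e-01 -9.02237041e-01  1.32748650e-03]
 [-1.65464560e-04 -1.55041247e-03 -9.99998784e-01]]
pepper [[ 0.60356778 -0.31698894  0.11      ]]
spice [[ 0.50872618 -0.36611248  0.11      ]]
oil [[0.5934556  0.41704374 0.294     ]]
```

The points agree with each other: axis at (0.465, 0.125), lid yaw −0.60, pot yaw −1.57 (a difference of 0.97), and the radii match to 2 mm. I'll grip across the bar with tool-x yaw 2.54.

```bash
cat > rel.py <<'E'
import sys,numpy as np,cv2
from bench import bot
x,y,z,yaw=map(float,sys.argv[1:5])
s=bot.get_state();R=cv2.Rodrigues(s["tcp_rot"])[0]
cy=np.arctan2(R[1,0],R[0,0])
print("t",s["time"],"pos",s["tool_pos"].round(4),"yaw",cy.round(3),"j",s["joints"].round(2),"F",s["ft_force"].round(1))
print("shift cm",(R.T@(np.array([x,y,z])-s["tool_pos"])*100).round(2),"twist",-round((yaw-cy+np.pi)%(2*np.pi)-np.pi,3))
E
python3 -m handwheel '[[[47.35,-56.2,0],-2.095,1],[[47.35,-56.2,0],-2.095,1],[[47.35,-56.2,0],-2.095,1],[[47.35,-56.2,0],-2.095,1],[[47.35,-56.2,0],-2.095,1],[[47.35,-56.2,0],-2.095,1],[[47.35,-56.2,0],-2.095,1],[[47.35,-56.2,0],-2.095,1],[[47.35,-56.2,0],-2.095,1],[[47.35,-56.2,0],-2.095,1]]' 80; python3 rel.py .465 .125 .231 2.541
```

```text
time: 0.93
tool_pos: [0.3849, -0.1813, 0.2312]
tcp_rot: [2.071, 2.362, -0.001]
ft_force: [1.1, -0.3, 0.3]
finger_gap: 0.0853
finger_force: 0.0
t 0.9333 pos [ 0.3849 -0.1813  0.2312] yaw 1.702 j [ 0.74  0.18 -0.44  2.08  0.1   0.9   0.37] F [ 1.1 -0.3  0.3]
shift cm [2.932e+01 1.194e+01 1.000e-02] twist -0.839
```

```bash
python3 -m handwheel '[[[29.3,11.9,0],-0.84,1],[[29.3,11.9,0],-0.84,1],[[29.3,11.9,0],-0.84,1],[[29.3,11.9,0],-0.84,1],[[29.3,11.9,0],-0.84,1],[[29.3,11.9,0],-0.84,1],[[29.3,11.9,0],-0.84,1],[[29.3,11.9,0],-0.84,1],[[29.3,11.9,0],-0.84,1],[[29.3,11.9,0],-0.84,1]]'; python3 rel.py .465 .125 .125 2.541
```

```text
time: 1.77
tool_pos: [0.4663, 0.1236, 0.231]
tcp_rot: [-0.933, -2.999, -0.0]
ft_force: [-0.4, -0.3, 0.8]
finger_gap: 0.0855
finger_force: 0.0
t 1.7667 pos [0.4663 0.1236 0.231 ] yaw 2.539 j [ 0.26  0.34 -0.74  1.94  0.27  0.97  0.36] F [-0.4 -0.3  0.8]
shift cm [ 0.17  0.04 10.6 ] twist -0.002
```

```bash
python3 -m handwheel '[[[0.15,0.05,4],0,1],[[0.15,0.05,7],0,1],[[0.15,0.05,8.5],0,1],[[0.15,0.05,9.5],0,1],[[0.15,0.05,10.2],0,1],[[0.15,0.05,10.2],0,0],[[0.15,0.05,10.2],0,0],[[0.15,0.05,10.2],0,0],[[0.15,0.05,10.2],0,0],[[0.15,0.05,10.2],0,0]]' 80; python3 rel.py .465 .125 .125 2.541
```

```text
time: 2.6
tool_pos: [0.4662, 0.1237, 0.13]
tcp_rot: [0.937, 2.997, 0.001]
ft_force: [0.9, -0.3, 0.6]
finger_gap: 0.0255
finger_force: 0.0
t 2.6 pos [0.4662 0.1237 0.13  ] yaw 2.536 j [ 0.18  0.49 -0.65  2.03  0.43  0.76  0.23] F [ 0.9 -0.3  0.6]
shift cm [0.18 0.04 0.5 ] twist -0.005
```

```bash
python3 -m handwheel '[[[0,0,0],0,0],[[0,0,0],0,0],[[0,0,0],0,0],[[0,0,0],0,0]]' 80; python3 rel.py .465 .125 .125 2.541
```

```text
time: 2.93
tool_pos: [0.4666, 0.1243, 0.1303]
tcp_rot: [0.936, 2.997, 0.002]
ft_force: [-0.6, 1.2, 6.1]
finger_gap: 0.0164
finger_force: 78.5
t 2.9333 pos [0.4666 0.1243 0.1303] yaw 2.536 j [ 0.17  0.49 -0.65  2.02  0.43  0.76  0.23] F [-0.6  1.2  6.1]
shift cm [ 0.18 -0.04  0.53] twist -0.005
```

```bash
python3 -m handwheel '[[[0,0,0],0.06,0],[[0,0,0],0.12,0],[[0,0,0],0.18,0],[[0,0,0],0.24,0],[[0,0,0],0.3,0],[[0,0,0],0.34,0],[[0,0,0],0.37,0],[[0,0,0],0.37,0]]'; python3 rel.py .465 .125 .125 2.171
```

```text
time: 3.6
tool_pos: [0.4657, 0.1245, 0.1292]
tcp_rot: [-1.473, -2.775, -0.002]
ft_force: [1.9, 3.0, -5.8]
finger_gap: 0.0161
finger_force: 78.2
t 3.6 pos [0.4657 0.1245 0.1292] yaw 2.165 j [ 0.11  0.47 -0.57  2.03  0.37  0.74 -0.09] F [ 1.9  3.  -5.8]
shift cm [ 0.08 -0.03  0.42] twist -0.006
```

The force now shows the lid's weight hanging from the gripper, so the lugs are over the gaps. I'll lower it.

```bash
python3 -m handwheel '[[[0,0,0.1],0,0],[[0,0,0.2],0,0],[[0,0,0.3],0,0],[[0,0,0.4],0,0],[[0,0,0.4],0,0]]'; python3 rel.py .465 .125 .125 2.171; python3 -m handwheel '[[[0,0,0.1],0,0],[[0,0,0.2],0,0],[[0,0,0.3],0,0],[[0,0,0.3],0,0]]'; python3 rel.py .465 .125 .125 2.171
```

```text
time: 4.02
tool_pos: [0.4663, 0.1245, 0.1258]
tcp_rot: [1.471, 2.775, 0.003]
ft_force: [0.5, 4.7, 3.3]
finger_gap: 0.0168
finger_force: 79.3
t 4.0167 pos [0.4663 0.1245 0.1258] yaw 2.167 j [ 0.1   0.47 -0.56  2.03  0.37  0.73 -0.09] F [0.5 4.7 3.3]
shift cm [ 0.11 -0.08  0.08] twist -0.004
time: 4.35
tool_pos: [0.4663, 0.1244, 0.1229]
tcp_rot: [1.471, 2.775, 0.003]
ft_force: [0.4, 5.9, 6.4]
finger_gap: 0.0167
finger_force: 79.7
t 4.35 pos [0.4663 0.1244 0.1229] yaw 2.166 j [ 0.1   0.48 -0.56  2.03  0.38  0.73 -0.1 ] F [0.4 5.9 6.4]
shift cm [ 0.12 -0.08 -0.21] twist -0.005
```

```bash
python3 -m handwheel '[[[0,0,0.1],0,0],[[0,0,0.2],0,0],[[0,0,0.3],0,0],[[0,0,0.3],0,0]]'; python3 rel.py .465 .125 .125 1.571
```

```text
time: 4.68
tool_pos: [0.4663, 0.1244, 0.1201]
tcp_rot: [1.471, 2.775, 0.002]
ft_force: [-0.1, 4.0, 9.3]
finger_gap: 0.0165
finger_force: 80.2
t 4.6833 pos [0.4663 0.1244 0.1201] yaw 2.166 j [ 0.1   0.48 -0.56  2.03  0.38  0.72 -0.1 ] F [-0.1  4.   9.3]
shift cm [ 0.12 -0.08 -0.49] twist 0.595
```

```bash
python3 -m handwheel '[[[0,0,0.12],0,0],[[0,0,0.12],0.05,0],[[0,0,0.12],0.1,0],[[0,0,0.12],0.15,0],[[0,0,0.12],0.2,0],[[0,0,0.12],0.25,0],[[0,0,0.12],0.3,0],[[0,0,0.12],0.3,0]]'; python3 rel.py .465 .125 .118 1.571
```

```text
time: 5.35
tool_pos: [0.4672, 0.1239, 0.1193]
tcp_rot: [1.872, 2.52, 0.003]
ft_force: [0.6, 3.3, 10.9]
finger_gap: 0.0164
finger_force: 80.5
t 5.35 pos [0.4672 0.1239 0.1193] yaw 1.864 j [ 0.04  0.47 -0.48  2.04  0.33  0.7  -0.36] F [ 0.6  3.3 10.9]
shift cm [ 0.17 -0.18  0.13] twist 0.293
```

```bash
python3 -m handwheel '[[[0,0,0],0.05,0],[[0,0,0],0.1,0],[[0,0,0],0.15,0],[[0,0,0],0.2,0],[[0,0,0],0.24,0],[[0,0,0],0.27,0],[[0,0,0],0.28,0],[[0,0,0],0.28,0]]'
python3 - <<'E'
from bench import bot;s=bot.get_state();print(s["moment"],s["ft_force"])
E
python3 rel.py .465 .125 .118 1.571
```

```text
time: 6.02
tool_pos: [0.4672, 0.1234, 0.1193]
tcp_rot: [2.203, 2.236, 0.003]
ft_force: [0.7, 1.3, 11.3]
finger_gap: 0.0166
finger_force: 80.5
[ 0.32360345 -0.11389564  0.26569435] [ 0.71038747  1.34145216 11.27682588]
t 6.0167 pos [0.4672 0.1234 0.1193] yaw 1.586 j [-0.02  0.46 -0.41  2.04  0.28  0.69 -0.6 ] F [ 0.7  1.3 11.3]
shift cm [ 0.17 -0.22  0.13] twist 0.015
```

```bash
cat > s.py <<'E'
from bench import bot;s=bot.get_state();print("M",s["moment"].round(2),"F",s["ft_force"].round(1))
E
python3 -m handwheel '[[[0,0,0],0.015,0],[[0,0,0],0.025,0],[[0,0,0],0.025,0]]'; python3 s.py; python3 rel.py .465 .125 .118 1.571
python3 -m handwheel '[[[0,0,0],0.015,0],[[0,0,0],0.025,0],[[0,0,0],0.025,0]]'; python3 s.py; python3 rel.py .465 .125 .118 1.571
```

```text
time: 6.27
tool_pos: [0.467, 0.124, 0.1193]
tcp_rot: [2.228, 2.212, 0.003]
ft_force: [-0.5, 2.2, 11.1]
finger_gap: 0.0166
finger_force: 80.8
M [0.62 0.03 0.8 ] F [-0.5  2.2 11.1]
t 6.2667 pos [0.467  0.124  0.1193] yaw 1.563 j [-0.02  0.46 -0.41  2.04  0.28  0.69 -0.62] F [-0.5  2.2 11.1]
shift cm [ 0.1  -0.2   0.13] twist -0.008
time: 6.52
tool_pos: [0.4668, 0.1246, 0.1193]
tcp_rot: [2.253, 2.187, 0.003]
ft_force: [-0.0, 3.8, 11.5]
finger_gap: 0.0165
finger_force: 82.6
M [0.75 0.09 1.49] F [-0.   3.8 11.5]
t 6.5167 pos [0.4668 0.1246 0.1193] yaw 1.541 j [-0.03  0.46 -0.4   2.04  0.28  0.69 -0.64] F [-0.   3.8 11.5]
shift cm [ 0.04 -0.18  0.13] twist -0.03
```

```bash
python3 -m handwheel '[[[0,0,-0.1],0,0],[[0,0,-0.2],-0.01,0],[[0,0,-0.3],-0.02,0],[[0,0,-0.3],-0.02,0],[[0,0,-0.3],-0.02,1],[[0,0,-0.3],-0.02,1],[[0,0,-0.3],-0.02,1],[[0,0,-0.3],-0.02,1],[[0,0,-0.3],-0.02,1],[[0,0,-0.3],-0.02,1]]'; python3 s.py
python3 -m handwheel '[[[0,0,0],0,1],[[0,0,-4],0,1],[[0,0,-8],0,1],[[0,0,-10],0,1],[[0,0,-10],0,1]]'
python3 - <<'E'
from bench import bot
import cv2,pickle
c=bot.camera("top");pickle.dump(c,open("top1.pkl","wb"))
cv2.imwrite("pics/crop1.png",cv2.resize(c["frame"][220:350,220:390,::-1],None,fx=4.5,fy=4.5,interpolation=cv2.INTER_CUBIC))
c=bot.camera("scene");pickle.dump(c,open("scene1.pkl","wb"))
cv2.imwrite("pics/crop2.png",cv2.resize(c["frame"][220:350,240:440,::-1],None,fx=4,fy=4,interpolation=cv2.INTER_CUBIC))
E
```

```text
time: 7.35
tool_pos: [0.4654, 0.1232, 0.1209]
tcp_rot: [-2.238, -2.204, 0.001]
ft_force: [0.4, -0.6, 0.1]
finger_gap: 0.0847
finger_force: 0.0
M [-0.01 -0.02 -0.04] F [ 0.4 -0.6  0.1]
time: 7.77
tool_pos: [0.4685, 0.1247, 0.2257]
tcp_rot: [2.235, 2.201, 0.011]
ft_force: [1.2, 0.3, 0.6]
finger_gap: 0.0855
finger_force: 0.0
```

View pics/crop1.png

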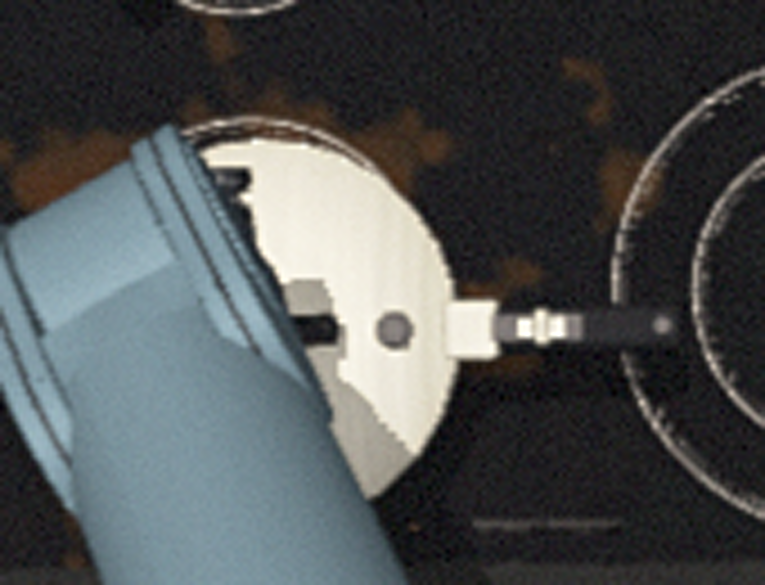

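View pics/crop2.png

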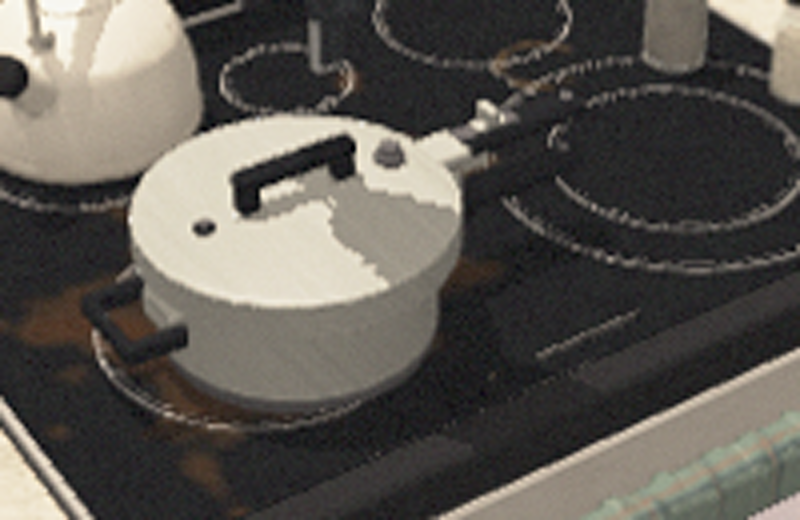

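The top crop (×4.5, offset 220,220) shows the lid handle over the pot handle: valve at (396,330), tab at about (541,327), end dot at (664,325). The scene crop shows the lid seated with both handles stacked.

```bash
python3 - <<'E'
import pickle
from h import *
c=pickle.load(open("top1.pkl","rb"))
q=lambda u,v,z:ray(c,[[220+(u-1.75)/4.5,220+(v-1.75)/4.5]],z)[0]
v=q(396,330,.128);e=q(664,325,.112);t=q(541,327,.1275)
print(v,e,t,"yaw",np.arctan2(*(e-v)[[1,0]]),"d",np.hypot(*(e-v)[:2]))
E
python3 rel.py .467 -.065 .2 1.571
```

```text
[0.46406104 0.04756135 0.128     ] [ 0.46498097 -0.10454434  0.112     ] [ 0.46448222 -0.03406697  0.1275    ] yaw -1.5647484592297851 d 0.15210847106586795
t 7.8667 pos [0.466  0.1235 0.2216] yaw 1.556 j [ 0.04  0.3  -0.47  1.96  0.17  0.92 -0.52] F [-0.7  0.  -0.4]
shift cm [-18.85   0.38   2.16] twist -0.015
```

```bash
python3 -m handwheel '[[[-4,0,0],0,0],[[-8,0.1,0],0,0],[[-12,0.1,0],-0.01,0],[[-16,0.2,0],-0.015,0],[[-18.9,0.2,0],-0.015,0],[[-18.9,0.2,0],-0.015,0],[[-18.9,0.2,3],-0.015,0],[[-18.9,0.2,6],-0.015,0],[[-18.9,0.2,7],-0.015,0],[[-18.9,0.2,7],-0.015,0]]' 40; python3 rel.py .465 -.065 .1165 1.571
```

```text
time: 8.7
tool_pos: [0.4619, -0.0647, 0.148]
tcp_rot: [-2.216, -2.218, 0.007]
ft_force: [0.4, -0.0, 0.6]
finger_gap: 0.0001
finger_force: 0.0
t 8.7 pos [ 0.4619 -0.0647  0.148 ] yaw 1.572 j [ 0.34  0.38 -0.35  2.06  0.19  0.74 -0.13] F [ 0.4 -0.   0.6]
shift cm [-0.04  0.34  3.15] twist 0.001
```

```bash
python3 -m handwheel '[[[0,0.3,1],0,0],[[0,0.3,2],0,0],[[0,0.3,2.6],0,0],[[0,0.3,2.6],0,0],[[0,0.3,2.6],0,0]]'; python3 rel.py .465 -.065 .1165 1.571
```

```text
time: 9.12
tool_pos: [0.4678, -0.0653, 0.1251]
tcp_rot: [-2.221, -2.222, 0.0]
ft_force: [0.3, 0.2, -0.5]
finger_gap: 0.0
finger_force: 0.0
t 9.1167 pos [ 0.4678 -0.0653  0.1251] yaw 1.571 j [ 0.32  0.42 -0.33  2.06  0.21  0.69 -0.15] F [ 0.3  0.2 -0.5]
shift cm [ 0.03 -0.28  0.86] twist 0.0
```

```bash
python3 -m handwheel '[[[0,-0.2,0.4],0,0],[[0,-0.2,0.8],0,0],[[0,-0.2,0.8],0,0],[[0,-0.2,0.8],0,0]]'; python3 rel.py .465 -.037 .1165 1.571;  python3 -m handwheel '[[[0.4,0,0],0,0],[[0.8,0,0],0,0],[[1.2,0,0],0,0],[[1.5,0,0],0,0],[[1.5,0,0],0,0]]'; python3 rel.py .465 -.037 .1165 1.571
```

```text
time: 9.45
tool_pos: [0.4657, -0.0654, 0.117]
tcp_rot: [-2.221, -2.221, 0.0]
ft_force: [0.2, 0.0, 0.9]
finger_gap: 0.0
finger_force: 0.0
t 9.45 pos [ 0.4657 -0.0654  0.117 ] yaw 1.571 j [ 0.32  0.43 -0.33  2.07  0.22  0.67 -0.16] F [0.2 0.  0.9]
shift cm [ 2.84 -0.07  0.05] twist -0.0
time: 9.87
tool_pos: [0.466, -0.0495, 0.1172]
tcp_rot: [2.22, 2.223, 0.0]
ft_force: [-0.2, 0.0, 0.3]
finger_gap: -0.0001
finger_force: 0.0
t 9.8667 pos [ 0.466  -0.0495  0.1172] yaw 1.572 j [ 0.29  0.43 -0.33  2.08  0.22  0.66 -0.2 ] F [-0.2  0.   0.3]
shift cm [ 1.25 -0.09  0.07] twist 0.001
```

```bash
python3 -m handwheel '[[[0.2,0,0],0,0],[[0.4,0,0],0,0],[[0.6,0,0],0,0],[[0.8,0,0],0,0],[[0.8,0,0],0,0]]'; python3 s.py;  python3 -m handwheel '[[[0.2,0,0],0,0],[[0.4,0,0],0,0],[[0.4,0,0],0,0]]'; python3 s.py; python3 rel.py .465 -.037 .1165 1.571
```

```text
time: 10.28
tool_pos: [0.4659, -0.042, 0.1171]
tcp_rot: [-2.221, -2.222, -0.0]
ft_force: [-0.2, 0.7, 0.4]
finger_gap: 0.0001
finger_force: 0.1
M [-0.04  0.05 -0.02] F [-0.2  0.7  0.4]
time: 10.53
tool_pos: [0.4658, -0.0379, 0.1171]
tcp_rot: [-2.221, -2.222, -0.0]
ft_force: [0.3, 0.4, -0.3]
finger_gap: 0.0001
finger_force: 0.1
M [-0.02 -0.01  0.  ] F [ 0.3  0.4 -0.3]
t 10.5333 pos [ 0.4658 -0.0379  0.1171] yaw 1.571 j [ 0.26  0.43 -0.34  2.08  0.22  0.66 -0.22] F [ 0.3  0.4 -0.3]
shift cm [ 0.09 -0.08  0.06] twist 0.0
```

```bash
python3 -m handwheel '[[[0.2,0,0],0,0],[[0.4,0,0],0,0],[[0.4,0,0],0,0]]'; python3 s.py;  python3 -m handwheel '[[[0.2,0,0],0,0],[[0.4,0,0],0,0],[[0.4,0,0],0,0]]'; python3 s.py; python3 rel.py .465 -.037 .1165 1.571
python3 - <<'E'
from bench import bot
import cv2,pickle
c=bot.camera("scene")
cv2.imwrite("pics/crop3.png",cv2.resize(c["frame"][210:290,320:420,::-1],None,fx=7,fy=7,interpolation=cv2.INTER_CUBIC))
E
```

```text
time: 10.78
tool_pos: [0.4661, -0.0352, 0.1171]
tcp_rot: [2.221, 2.22, -0.001]
ft_force: [1.3, -4.5, -0.0]
finger_gap: -0.0001
finger_force: 2.1
M [-0.92 -0.19 -0.02] F [ 1.3 -4.5 -0. ]
time: 11.03
tool_pos: [0.4663, -0.034, 0.1172]
tcp_rot: [2.222, 2.216, -0.004]
ft_force: [1.8, -12.0, 0.2]
finger_gap: 0.0003
finger_force: 6.2
M [-2.63 -0.38 -0.  ] F [  1.8 -12.    0.2]
t 11.0333 pos [ 0.4663 -0.034   0.1172] yaw 1.568 j [ 0.25  0.43 -0.33  2.08  0.23  0.66 -0.24] F [  1.8 -12.    0.2]
shift cm [-0.3  -0.13  0.07] twist -0.003
```

View pics/crop3.png

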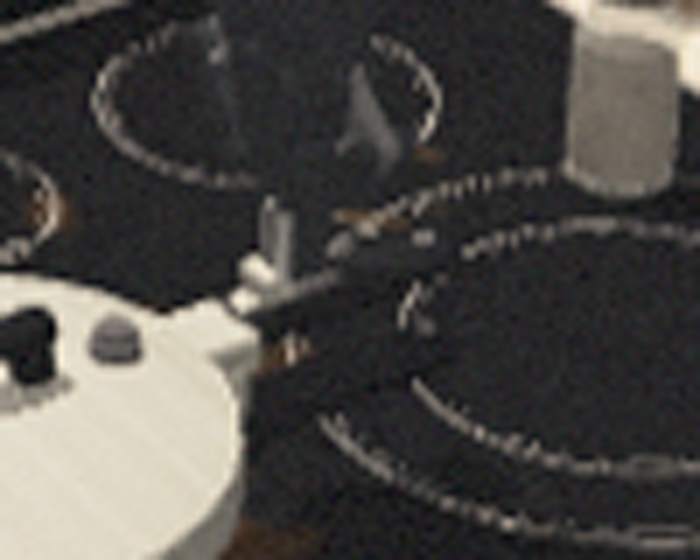

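The scene crop shows the finger (275,240) against the tab (258,275), which is close to the lid's steel bracket (225,335). The force is rising steeply. I'll back off, lift and check the tab position from above.

```bash
python3 -m handwheel '[[[-1,0,0],0,0],[[-2,0,0],0,0],[[-2.5,0,0],0,0],[[-3,0,-3],0,0],[[-3,0,-7],0,0],[[-5,0,-11],0,0],[[-9,0,-11],0,0],[[-13,0,-11],0,0],[[-15,0,-11],0,0],[[-15,0,-11],0,0]]'
python3 - <<'E'
from bench import bot
import cv2,pickle
c=bot.camera("top");pickle.dump(c,open("top2.pkl","wb"))
cv2.imwrite("pics/crop4.png",cv2.resize(c["frame"][240:340,240:390,::-1],None,fx=5,fy=5,interpolation=cv2.INTER_CUBIC))
E
```

```text
time: 11.92
tool_pos: [0.465, -0.186, 0.2272]
tcp_rot: [2.229, 2.212, -0.002]
ft_force: [0.1, -0.7, -0.3]
finger_gap: 0.0
finger_force: 0.0
```

View pics/crop4.png

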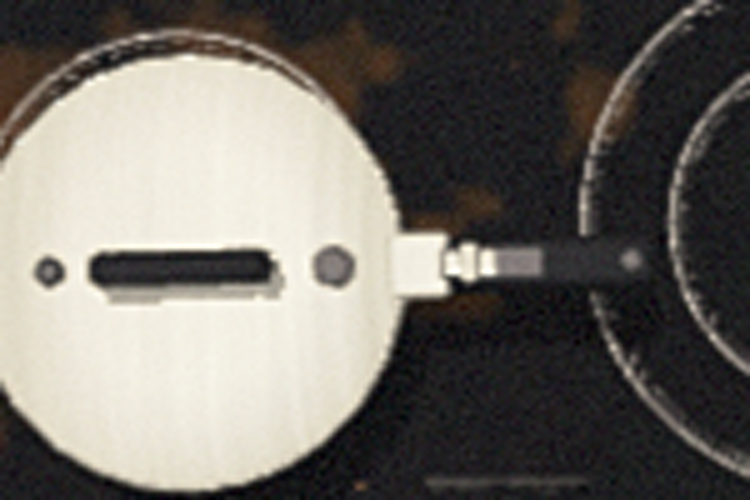

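The tab has moved in to (468,263) in this crop (×5, offset 240,240). Valve (334,266), pin (48,271) and dot (631,260) are in line.

Run:
```python
import pickle
from h import *
c=pickle.load(open("top2.pkl","rb"))
q=lambda u,v,z:ray(c,[[240+(u-2)/5,240+(v-2)/5]],z)[0]
p=q(48,271,.122);v=q(334,266,.128);e=q(631,260,.112);t=q(468,263,.1275)
d=lambda a,b:np.hypot(*(a-b)[:2])
print("pin-tab",d(p,t)-.07,"valve-tab",d(v,t)+.076,"end-tab",.23-d(e,t),"pin-end",d(p,e),"yaw",np.arctan2(*(e-p)[[1,0]]))
```

```text
pin-tab 0.14466766040182902 valve-tab 0.14391882813700624 end-tab 0.14622103771983033 pin-end 0.2984458774047989 yaw -1.5661556143415096
```

The tab sits about 145 mm from the axis, where full lock is 146 mm. Lid and pot yaw agree within 0.005 rad, and the robot is clear of everything.

```bash
python3 -c "
from bench import bot
print(bot.close_job())"
```

```text
the job is handed in; nothing more can be done
None
```

The job is handed in: the lid was pressed down and turned home with its handle over the pot's (within about 0.005 rad), the lock slide measured fully in, and the things round the cooker were not touched, all in about 12 s of robot time; no verdict was returned.

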